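# Take the shipping guard off a jar, hang it on the rail and unscrew the tight cap

## Robot

A 6-joint arm with a two-finger parallel gripper is mounted at the origin on the work surface. World frame = base frame: x ahead of the robot, y to its left, z up, the work surface at z = 0. Lengths are in m, angles in rad, forces in N, time in s.
With the tool pointing down it reaches from about 0.3 to 0.85 m from the base axis. Payload 4.2 kg.
Tool frame: the origin (TCP) lies at the very end of the fingers, on their centre line; the grasp point (between the pads) lies 19 mm behind it (r.hold_point_z is the y of the grasp point in the tool frame, in m); y points along the fingers, x is the direction in which the jaws open and shut, and the axes are right-handed (so a half turn about y gives the same grasp; the last joint's range is limited). The gripper opens to 91 mm and grips with 3 to 60 N. Pads are 32 mm wide; open, the fingers measure 118 mm over their backs; the gripper's body (76 mm by 178 mm) begins 60 mm behind the grasp point.
Start: joints at [1.131, 0.32, 1.565, -0, 1.257, -0.02], TCP at [0.234, 0.525, 0.214] pointing down, gripper open.
Joint ranges: [-3.11, 3.11], [-0.84, 2.01], [0.21, 2.61], [-1.34, 4.49], [0.05, 2.63], [-2.56, 2.56]. Speed limits (rad/s): [2.57, 2.57, 3.14, 3.14, 3.14, 3.14].

## Interface

Orientations are given as a unit quaternion [w, x, y, z].
In Python, from rig import r gives the robot as it stands.
- The arm moves only by the tool drive_tool, never from a script. Its argument "plan" is a list of rows, each a list of 5 numbers: the shift along the tool's x, y, z in units of 25 mm (1.0 is 25 mm), then the turn about the tool's y in units of 5 degrees (1.0 is 5 degrees), then the opening, from 0 (shut) to 1 (fully open). A call has 1 to 5 rows; each row shifts and turns the commanded pose from where the row before left it, along the tool's axes as they then stand; what a row does not reach is not made up. A row lasts 1/10 s, in which the tool goes at most 50 mm and 8.59 degrees, less where a joint would pass 70% of its speed; a pose out of reach is approached as far as the arm can. A call is refused whole if a number of a shift passes 1 or a number of a turn 1, either way. A call with a gripper value outside its range is refused whole. The fingers move at their own pace and stop on an object; "squeeze" is the grip in N (left out, the last holds). Time passes only in rows, so rows that do not move let the fingers close. It gives the time, the measured TCP pose, the force and the opening at its end, in the units of the state.
- r.get_obs(): the state, without advancing time (a new reading comes with each control period).
- r.read_camera(name): name is "scene" or "top" or "wrist"; returns a dict with "img" (420x560x3 uint8, blue, green, red), "camera_matrix" (3x3 intrinsics, pixels), "cam_to_world" (4x4, takes a point from camera to world coordinates). Camera axes: x right, y down, z forward; pixel columns grow to the right and rows downward; lengths in m; the calibration is good to about 2 mm. A picture is of the moment at which its call begins. There is no depth.
- r.hand_in(): hands the job in, once; it reports no verdict.
The state is a dict: "t": time; "q": joint angles; "qvel": joint speeds; "effort": joint torques, N m; "ee_pos": TCP position; "ee_rot": TCP orientation; "wrist_force": force on the tool from outside, world axes, zero at the start; "moment": the same for the moment, N m; "opening": finger opening in m.
Only numpy, scipy, OpenCV 4.12 (cv2) and the standard library are available. Lean on these libraries where they do the work, as an engineer would, in place of code of your own. Each camera call takes 0.05 s, during which the arm holds its last target.

## Task

Lift the orange shipping guard off the blue jar's cap and hang it astride the round steel rail, without setting it down anywhere else. Then grip the white cap and unscrew it anticlockwise, letting the yellow cradle brace the jar against turning, until the threads let go, and lift it only a couple of centimetres clear of the neck. Finish while still holding the cap there, level and just above the jar's mouth; the jar must stay seated in its cradle, the guard on the rail, and the other stock undisturbed.

Things in the scene. Friction and masses are not known exactly. Their poses are not given: they have to be found in the camera images.
- guard: Orange rigid upside-down U, 120 g, astride the cap. Origin: middle of the underside of its top plate, resting on the cap's top; z up. Plate 40 (x) by 74 (y) by 4 mm. At y = +-35 mm legs hang to 44 mm below the origin, steel blocks outside their feet (82 mm over all); 66 mm free between the legs; the channel runs along x, open at both ends. On top a stirrup handle along x, 12 mm thick.
- guard_handle (a point): Grip point of the guard's handle, 34 mm above the guard's origin: a bar 52 mm long along the guard's x, 12 mm thick (y), 14 mm high, its top 8 mm above this point and the plate's top 30 mm below it. Grip across y, from above.
- rail: Fixed steel rail, left or right of the robot's centre line, the jar on the other side. Origin on the bench midway between its posts; the round bar, 18 mm in diameter, runs along its y, axis 160 mm up; posts (22 mm, with 70 mm feet) at y = +-120 mm. The guard hangs with its channel along the bar, the plate's underside on the bar's top, 169 mm up, near mid-length.
- cradle: Fixed yellow square socket, 96 mm outside, 84 mm inside, walls to 42 mm above the bench, on a 130 mm grey plate. Origin on the bench under its centre; its floor lies 8 mm up.
- jar: Loose blue square jar, 80 by 80 mm, about 0.75 kg, in the cradle with 2 mm of play all round, which keeps it from turning but not from being lifted. Origin: centre of its underside. Body 72 mm high, shoulder to 80 mm, then a white neck, 37 mm in diameter, to 106 mm, with three thread segments 48 mm over all.
- jar_mouth (a point): Centre of the neck's upper rim, 106 mm above the jar's underside. A sprung silver seal disc (33 mm) on it pushes the cap up with about 18 N when tight, 12 N when free: turning the cap takes about 0.3 N m. With the cap off the disc stands 9 mm above the rim.
- cap: White round cap, red top, 58 mm in diameter, 40 mm high, 50 g. Origin: centre of its lower edge, z up; 85 mm above the jar's underside when tight. Grip across the diameter from above, about 30 mm above the origin, at any yaw. Quick thread: turned anticlockwise from above it climbs 3 mm, is free from 1.05 rad after the start and meets a stop at 1.55 (1.3 is good). Engaged, pulling lifts the jar.
- additive: Red bottle with a yellow band, 60 mm in diameter, 170 mm high, loose; origin under its centre. Leave alone.
- spraycan: Grey and blue can, 60 mm in diameter, 160 mm high, loose; origin under its centre. Leave alone.
- carton: Cardboard box 70 by 100 by 90 mm high, loose; origin under its centre. Leave alone.
There are look-alikes about, which are no part of the job. What is shaped like the cap but purple is not meant.

How it is judged:
By the outcome, as a careful person would: the job done as asked, in the order asked, and still so for the second after the job is handed in, while the arm keeps its last pose, push and grip.
It also fails if it takes over 48 s, if anything falls off the work surface, if the arm or the gripper's body presses on something with over 40 N, if the wrist force passes 120 N, or if a joint passes its speed limit or range.

## Working session

There is one attempt and no reset: what is moved stays moved. The work goes in short steps, Python scripts to look and compute and a tool call to move; the robot and the scene stay as the last step left them, time stands still between calls to the robot, and variables do not carry over. Pictures are saved under pics/ and viewed, and the job is handed in when it is done.

Besides the shell and the picture viewer there is one more tool, called after "Call:" by a JSON object that holds its "api" and its "payload". drive_tool: Moves the arm, as the interface text tells. Its arguments: {"type":"object","properties":{"plan":{"type":"array"},"squeeze":{"type":"number"}},"required":["plan"]}

```bash
mkdir -p pics; ls; python3 - <<'E'
from rig import r
import cv2,numpy as np
o=r.get_obs();print({k:np.round(v,3) for k,v in o.items()}, r.hold_point_z)
for n in("scene","top","wrist"):
    d=r.read_camera(n);cv2.imwrite(f"pics/{n}0.png",d["img"]);np.savez(f"pics/{n}0.npz",**d)
    print(n,np.round(d["camera_matrix"],1).tolist(),np.round(d["cam_to_world"],3).tolist())
E
```

```text
pics
{'t': np.float64(0.0), 'q': array([ 1.131,  0.32 ,  1.566,  0.   ,  1.257, -0.02 ]), 'qvel': array([-0.   , -0.   ,  0.001,  0.001, -0.001,  0.   ]), 'effort': array([-1.0000e-03, -4.1245e+01, -2.3198e+01,  7.3000e-02,  4.5000e-02,
       -0.0000e+00]), 'ee_pos': array([0.234, 0.525, 0.213]), 'ee_rot': array([-0.593,  0.594,  0.384, -0.385]), 'wrist_force': array([-0.037, -0.74 , -0.48 ]), 'moment': array([-0.014,  0.022, -0.028]), 'opening': np.float64(0.091)} -0.0188
scene [[502.6, 0.0, 287.0], [0.0, 502.6, 214.7], [0.0, 0.0, 1.0]] [[0.347, 0.808, -0.476, 1.323], [0.938, -0.305, 0.165, -0.236], [-0.012, -0.504, -0.864, 1.294], [0.0, 0.0, 0.0, 1.0]]
top [[417.7, 0.0, 282.3], [0.0, 417.7, 212.0], [0.0, 0.0, 1.0]] [[-0.004, -0.997, 0.081, 0.567], [-1.0, 0.004, 0.002, 0.013], [-0.002, -0.081, -0.997, 1.323], [0.0, 0.0, 0.0, 1.0]]
wrist [[295.2, 0.0, 283.5], [0.0, 295.2, 209.7], [0.0, 0.0, 1.0]] [[0.408, 0.88, 0.245, 0.163], [0.913, -0.392, -0.112, 0.556], [-0.002, 0.269, -0.963, 0.383], [0.0, 0.0, 0.0, 1.0]]
```

View pics/scene0.png

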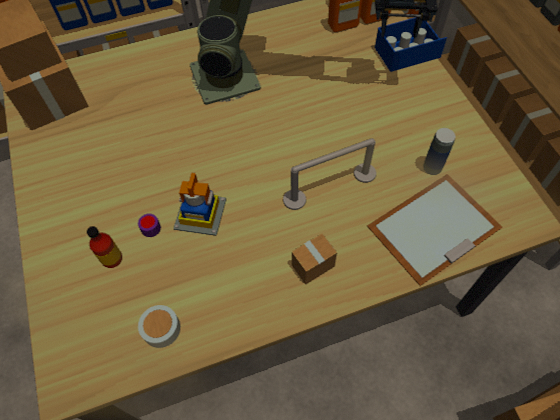

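View pics/top0.png

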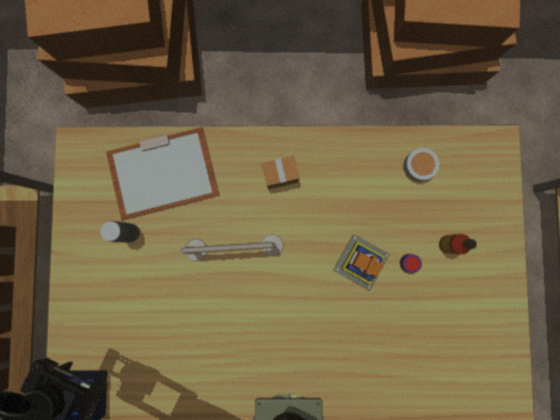

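View pics/wrist0.png

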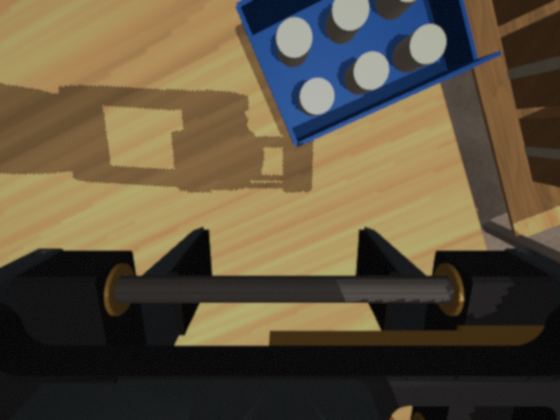

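The scene view has the guard over the blue jar at about (197,195) and the rail from (295,170) to (372,145). In the top view the jar is at (362,263) and the rail runs (185,250) to (275,242). The cap-like candidates are the capped jar at (195,195) and the purple lone cap at (149,225). The purple one is the excluded look-alike. I'll enlarge both to confirm.

```bash
python3 - <<'E'
import cv2,numpy as np
s=cv2.imread("pics/scene0.png");t=cv2.imread("pics/top0.png")
a=cv2.resize(s[160:250,120:240],None,fx=5,fy=5,interpolation=cv2.INTER_CUBIC)
cv2.imwrite("pics/crop_s.png",a)
b=cv2.resize(t[225:300,325:430],None,fx=7,fy=7,interpolation=cv2.INTER_CUBIC)
cv2.imwrite("pics/crop_t.png",b)
c=cv2.resize(t[220:275,170:295],None,fx=6,fy=6,interpolation=cv2.INTER_CUBIC)
cv2.imwrite("pics/crop_r.png",c)
E
```

```text
(no output)
```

View pics/crop_s.png

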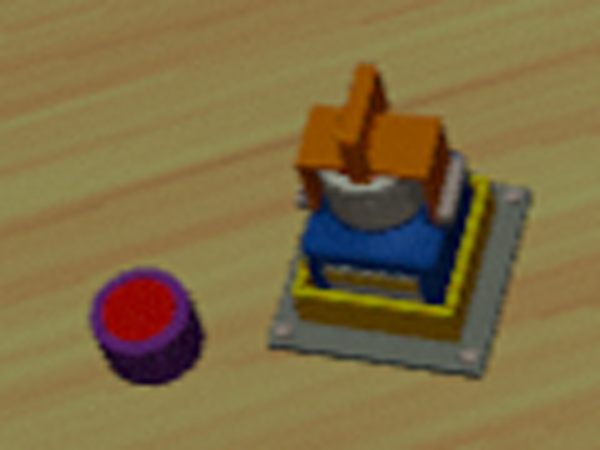

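View pics/crop_t.png

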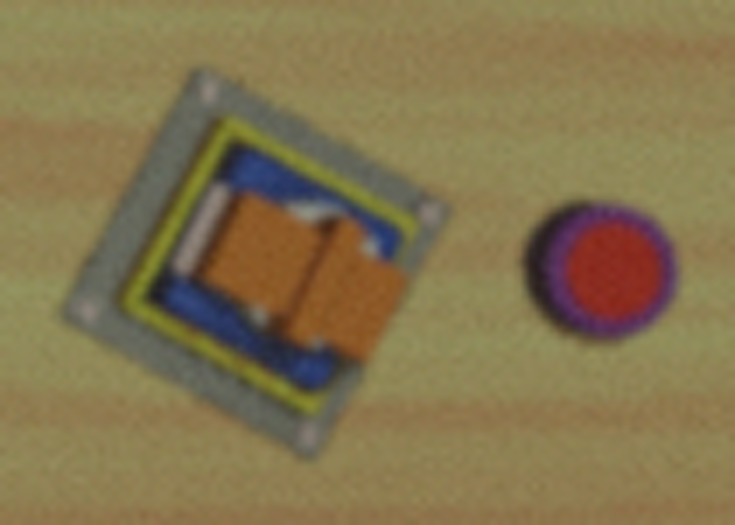

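View pics/crop_r.png

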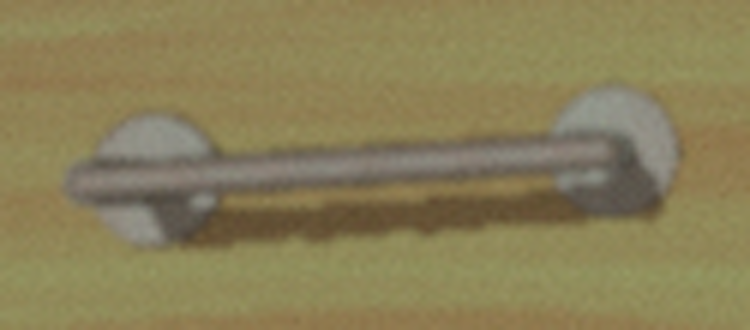

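Confirmed. The jar under the orange guard has the white cap, and the lone one at scene (149,225) is purple, so I leave it alone. Next I measure the rail, cradle and guard.

```bash
cat > h.py <<'E'
import numpy as np,cv2
from scipy.spatial.transform import Rotation as R
def ray(d,p):
    K=d["camera_matrix"];T=d["cam_to_world"]
    v=np.linalg.inv(K)@[p[0],p[1],1];return T[:3,3],T[:3,:3]@v
def onz(d,p,z):
    o,v=ray(d,p);return (o+v*(z-o[2])/v[2])[:2]
def proj(d,X):
    T=d["cam_to_world"];c=T[:3,:3].T@(np.array(X)-T[:3,3]);c=d["camera_matrix"]@c;return c[:2]/c[2]
def tri(pairs):
    A=np.zeros((3,3));b=np.zeros(3)
    for d,p in pairs:
        o,v=ray(d,p);v=v/np.linalg.norm(v);P=np.eye(3)-np.outer(v,v);A+=P;b+=P@o
    return np.linalg.solve(A,b)
def pose():
    from rig import r
    o=r.get_obs();q=o["ee_rot"];return o,np.array(o["ee_pos"]),R.from_quat([q[1],q[2],q[3],q[0]]).as_matrix()
def need(pos,xdir=None):
    """remaining shift in tool axes (units 25mm) and turn (units 5deg) to reach TCP pos, jaw axis along xdir deg"""
    o,p,M=pose()
    s=M.T@(np.array(pos)-p)/0.025
    a=np.degrees(np.arctan2(M[1,0],M[0,0]))
    print("t",round(o["t"],2),"pos",p.round(4),"jawdir",round(a,1),"tilt",M[:,1].round(3),"shift",s.round(2),"F",o["wrist_force"].round(1),"open",round(o["opening"],4),"q",o["q"].round(2))
    if xdir is not None:
        d=(xdir-a+90)%180-90
        # positive turn about tool y (down) lowers world yaw
        print("turn units",round(-d/5,2), "alt",round(-(d-180*np.sign(d))/5,2)); 
        c,s_=np.cos(np.radians(d)),np.sin(np.radians(d));M2=np.array([[c,-s_,0],[s_,c,0],[0,0,1]])@M
        print("shift after turn",(M2.T@(np.array(pos)-p)/0.025).round(2))
E
python3 - <<'E'
from h import *
t=dict(np.load("pics/top0.npz"));s=dict(np.load("pics/scene0.npz"))
# rail bar ends (top crop x6 from 170,220)
f=lambda p:(170+p[0]/6-.4,220+p[1]/6-.4)
a=onz(t,f((78,182)),.16);b=onz(t,f((608,152)),.16)
print("rail",a,b,(a+b)/2,np.linalg.norm(a-b),np.degrees(np.arctan2(*(a-b)[::-1])))
# yellow cradle top
for n,d in(("top",t),("scene",s)):
    h=cv2.cvtColor(d["img"],cv2.COLOR_BGR2HSV)
    for nm,lo,hi in(("yellow",(24,170,70),(34,255,255)),("orange",(6,190,100),(16,255,255)),("purple",(130,100,30),(165,255,255))):
        m=cv2.inRange(h,lo,hi)
        x0=(330,230,400,300) if n=="top" else (165,170,235,235)
        M=np.zeros_like(m);M[x0[1]:x0[3],x0[0]:x0[2]]=m[x0[1]:x0[3],x0[0]:x0[2]]
        c,_=cv2.findContours(M,0,1)
        if c:
            c=max(c,key=cv2.contourArea);r=cv2.minAreaRect(c);print(n,nm,cv2.contourArea(c),r,cv2.boxPoints(r).round(1).tolist())
g=lambda p:(325+p[0]/7-.4,225+p[1]/7-.4)
pl=[onz(t,g(p),.008) for p in((200,65),(452,210),(312,462),(62,312))];print("plate",np.round(pl,4),np.mean(pl,0))
yl=[onz(t,g(p),.042) for p in((225,118),(322,412),(124,308),(425,225))];print("yellow",np.round(yl,4),np.mean(yl[:],0),np.mean(yl[:2],0))
gu=[onz(t,g(p),.137) for p in((237,192),(408,268),(362,362),(203,278))];print("guard",np.round(gu,4),np.mean(gu,0))
E
```

```text
rail [0.55640473 0.29183757] [0.56936901 0.04674072] [0.56288687 0.16928914] 0.24543947408679784 93.02781093077002
top yellow 0.0 ((359.0, 277.0), (0.0, 0.0), 0.0) [[359.0, 277.0], [359.0, 277.0], [359.0, 277.0], [359.0, 277.0]]
top orange 0.5 ((377.25, 269.75), (1.4142134189605713, 0.7071067094802856), 45.0) [[376.5, 269.5], [377.0, 269.0], [378.0, 270.0], [377.5, 270.5]]
scene yellow 99.5 ((197.63082885742188, 207.04055786132812), (35.94011306762695, 29.094375610351562), 7.765166282653809) [[177.89999389648438, 219.0], [181.8000030517578, 190.1999969482422], [217.39999389648438, 195.10000610351562], [213.5, 223.89999389648438]]
scene orange 138.0 ((199.88414001464844, 188.5426788330078), (14.024806022644043, 12.368331909179688), 6.34019136428833) [[192.1999969482422, 193.89999389648438], [193.60000610351562, 181.60000610351562], [207.5, 183.1999969482422], [206.1999969482422, 195.5]]
scene purple 0.0 ((206.0, 204.0), (0.0, 0.0), 0.0) [[206.0, 204.0], [206.0, 204.0], [206.0, 204.0], [206.0, 204.0]]
plate [[ 0.6034 -0.2075]
 [ 0.5382 -0.319 ]
 [ 0.4271 -0.2542]
 [ 0.4936 -0.144 ]] [ 0.51558374 -0.23116928]
yellow [[ 0.5793 -0.2123]
 [ 0.4521 -0.252 ]
 [ 0.4971 -0.1669]
 [ 0.5325 -0.2985]] [ 0.51525373 -0.23244195] [ 0.51569897 -0.23215624]
guard [[ 0.5486 -0.1999]
 [ 0.5179 -0.2682]
 [ 0.4804 -0.2488]
 [ 0.5141 -0.1856]] [ 0.51523682 -0.22562181]
```

```bash
python3 -c "
from h import *
need([.513,-.231,.27],63)"
```

```text
t 0.15 pos [0.2342 0.5247 0.2133] jawdir 65.9 tilt [-0.001 -0.001 -1.   ] shift [-23.06  -2.24 -22.5 ] F [0.6 0.2 0.3] open 0.0909 q [ 1.13  0.32  1.57 -0.    1.26 -0.02]
turn units 0.59 alt -35.41
shift after turn [-21.87  -2.24 -23.66]
```

Call:
{"api": "drive_tool", "payload": {"plan": [[-0.5,-0.6,-0.5,0.6,1],[-0.95,-0.6,-1,0,1],[-0.95,-0.6,-1,0,1],[-0.95,-0.4,-1,0,1],[-0.95,0,-1,0,1]]}}

```text
t: 0.65
ee_pos: [0.2875, 0.377, 0.2714]
ee_rot: [0.604, -0.603, -0.37, 0.367]
wrist_force: [0.0, -0.3, 0.6]
opening: 0.0917
```

Call:
{"api": "drive_tool", "payload": {"plan": [[-0.95,0,-1,0,1],[-0.95,0,-1,0,1],[-0.95,0,-1,0,1],[-0.95,0,-1,0,1],[-0.95,0,-1,0,1]]}}

```text
t: 1.15
ee_pos: [0.3438, 0.2137, 0.2698]
ee_rot: [-0.603, 0.604, 0.369, -0.368]
wrist_force: [0.7, -0.0, -0.7]
opening: 0.0912
```

Call:
{"api": "drive_tool", "payload": {"plan": [[-0.95,0,-1,0,1],[-0.95,0,-1,0,1],[-0.95,0,-1,0,1],[-0.95,0,-1,0,1],[-0.95,0,-1,0,1]]}}

```text
t: 1.65
ee_pos: [0.4009, 0.0512, 0.2699]
ee_rot: [-0.603, 0.604, 0.369, -0.368]
wrist_force: [0.0, 0.5, 0.3]
opening: 0.0914
```

```bash
python3 -c "
from h import *
need([.513,-.231,.27],63)"
```

```text
t 1.65 pos [0.4009 0.0512 0.2699] jawdir 62.8 tilt [ 0.001 -0.    -1.   ] shift [-8.    0.   -9.15] F [0.  0.5 0.3] open 0.0914 q [ 0.1   0.01  1.81 -0.    1.32 -1.  ]
turn units -0.03 alt 35.97
shift after turn [-8.02  0.   -9.12]
```

Call:
{"api": "drive_tool", "payload": {"plan": [[-0.9,0,-1,0,1],[-0.9,0,-1,0,1],[-0.9,0,-1,0,1],[-0.9,0,-1,0,1],[-0.9,0,-1,0,1]]}}

```text
t: 2.15
ee_pos: [0.4609, -0.1057, 0.2699]
ee_rot: [-0.603, 0.604, 0.369, -0.368]
wrist_force: [1.1, 0.2, 0.4]
opening: 0.0912
```

Call:
{"api": "drive_tool", "payload": {"plan": [[-0.9,0,-1,0,1],[-0.9,0,-1,0,1],[-0.9,0,-1,0,1],[-0.6,0,-0.8,0,1],[0,0,0,0,1]]}}

```text
t: 2.65
ee_pos: [0.5086, -0.2235, 0.2691]
ee_rot: [-0.603, 0.604, 0.368, -0.368]
wrist_force: [0.0, -0.2, -1.2]
opening: 0.0908
```

```bash
python3 -c "
from h import *
need([.513,-.231,.27],63)
from rig import r
d=r.read_camera('wrist');cv2.imwrite('pics/w1.png',d['img']);np.savez('pics/w1.npz',**d)
print(proj(d,[.515,-.228,.167]))"
```

```text
t 2.65 pos [ 0.5086 -0.2235  0.2691] jawdir 62.7 tilt [ 0.    -0.001 -1.   ] shift [-0.19 -0.03 -0.3 ] F [ 0.  -0.2 -1.2] open 0.0908 q [-0.43  0.26  1.51 -0.    1.37 -1.53]
turn units -0.06 alt 35.94
shift after turn [-0.19 -0.03 -0.29]
[283.57256807 218.88162225]
```

View pics/w1.png

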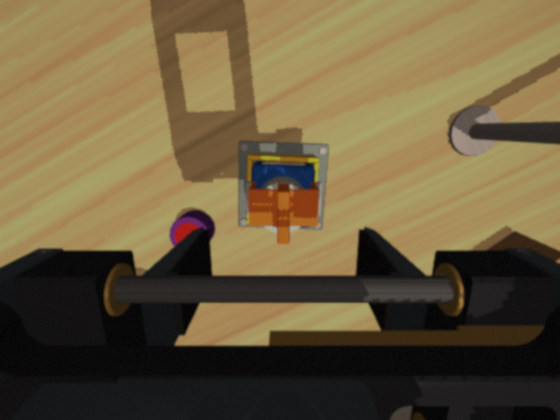

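```bash
python3 -c "
from h import *
d=cv2.imread('pics/w1.png')
cv2.imwrite('pics/w1c.png',cv2.resize(d[130:260,210:360],None,fx=5,fy=4.6,interpolation=cv2.INTER_CUBIC)[:, :])"
```

```text
(no output)
```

View pics/w1c.png

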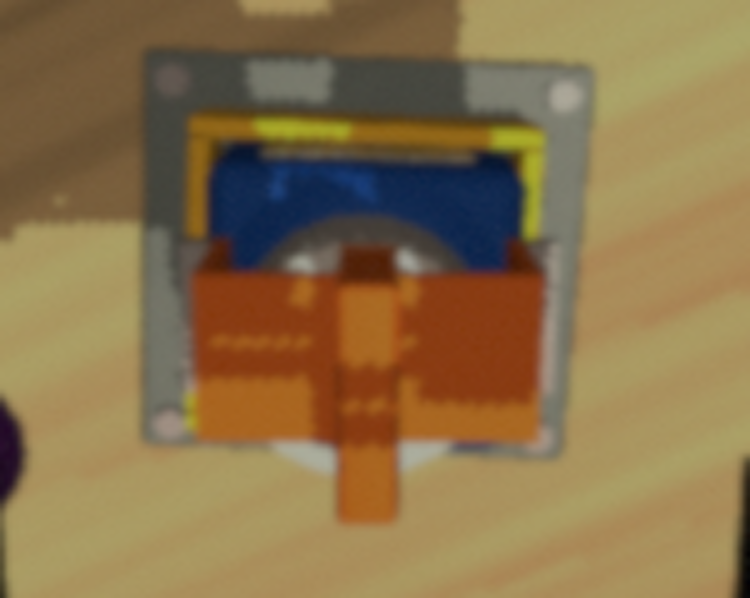

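```bash
python3 -c "
from h import *
d=dict(np.load('pics/w1.npz'))
f=lambda u,v:(210+u/5-.4,130+v/4.6-.4)
a=onz(d,f(368.5,283),.175);b=onz(d,f(367,522),.175);print(a,b,(a+b)/2,np.linalg.norm(a-b),np.degrees(np.arctan2(*(a-b)[::-1])))
P=[onz(d,f(*p),.137) for p in((195,273),(545,272),(540,440),(195,440))];print(np.round(P,4),np.mean(P,0),np.linalg.norm(P[0]-P[1]),np.degrees(np.arctan2(*(P[1]-P[0])[::-1])))
pl=[onz(d,f(*p),.008) for p in((147,50),(593,66),(560,458),(143,440))];print('plate',np.round(pl,4),np.mean(pl,0),[np.degrees(np.arctan2(*(pl[i]-pl[i-1])[::-1])).round(1) for i in range(4)])
"
```

```text
[ 0.48912236 -0.21489885] [ 0.53407636 -0.23845883] [ 0.51159936 -0.22667884] 0.05075366763971488 152.34138023664437
[[ 0.4777 -0.2497]
 [ 0.5109 -0.1849]
 [ 0.5465 -0.2031]
 [ 0.5125 -0.2691]] [ 0.51190321 -0.226727  ] 0.0727852528350331 62.876995673645354
plate [[ 0.4266 -0.2539]
 [ 0.4891 -0.1433]
 [ 0.601  -0.2067]
 [ 0.5365 -0.3178]] [ 0.51328362 -0.23041498] [np.float64(149.8), np.float64(60.5), np.float64(-29.5), np.float64(-120.1)]
```

The wrist view shows the handle top at about (283,192) to (283,243), nearly aligned with the jaws. The guard comes out at (0.512, -0.227) with a jaw direction of 62.6°. Now I descend.

```bash
python3 -c "
from h import *
need([.5118,-.2267,.148],62.6)"
```

```text
t 2.7 pos [ 0.5079 -0.2218  0.2692] jawdir 62.7 tilt [-0.  0. -1.] shift [-0.1   4.85 -0.23] F [-0.4  0.5 -0.7] open 0.091 q [-0.43  0.26  1.51  0.    1.37 -1.53]
turn units 0.03 alt -35.97
shift after turn [-0.1   4.85 -0.23]
```

Call:
{"api": "drive_tool", "payload": {"plan": [[-0.1,0.5,-0.23,0,0.5],[0,1,0,0,0.5],[0,1,0,0,0.5],[0,1,0,0,0.5],[0,0.8,0,0,0.5]], "squeeze": 30}}

```text
t: 3.2
ee_pos: [0.5111, -0.224, 0.1596]
ee_rot: [0.604, -0.602, -0.369, 0.37]
wrist_force: [-0.3, -0.2, -0.3]
opening: 0.054
```

Call:
{"api": "drive_tool", "payload": {"plan": [[0,0.5,0,0,0.5],[0,0,0,0,0.4],[0,0,0,0,0.4]]}}

```text
t: 3.5
ee_pos: [0.5126, -0.2251, 0.1495]
ee_rot: [-0.603, 0.603, 0.369, -0.369]
wrist_force: [0.4, -0.2, 0.2]
opening: 0.0371
```

```bash
python3 -c "
from h import *
need([.5118,-.2267,.148],62.6)
from rig import r
d=r.read_camera('wrist');cv2.imwrite('pics/w2.png',d['img'])"
```

```text
t 3.5 pos [ 0.5126 -0.2251  0.1495] jawdir 63.0 tilt [ 0.001 -0.    -1.   ] shift [-0.07  0.06  0.  ] F [ 0.4 -0.2  0.2] open 0.0371 q [-0.43  0.34  1.7   0.    1.1  -1.53]
turn units 0.07 alt -35.93
shift after turn [-0.07  0.06  0.  ]
```

View pics/w2.png

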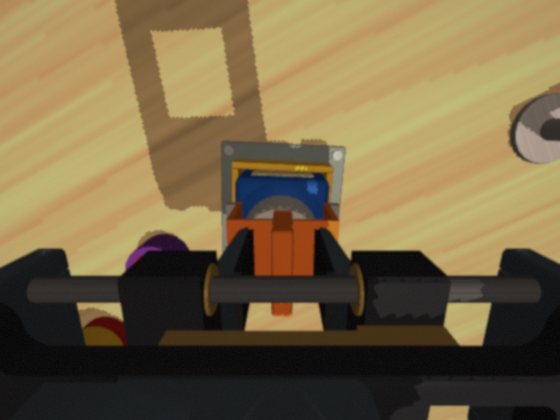

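The handle at (283,265) sits centred between the fingers. Closing and lifting.

Call:
{"api": "drive_tool", "payload": {"plan": [[-0.04,0.04,0,0,0.2],[0,0,0,0,0],[0,0,0,0,0],[0,0,0,0,0],[0,0,0,0,0]], "squeeze": 35}}

```text
t: 4.05
ee_pos: [0.5121, -0.2263, 0.1483]
ee_rot: [-0.603, 0.603, 0.369, -0.369]
wrist_force: [-0.0, 0.2, 2.5]
opening: 0.012
```

Call:
{"api": "drive_tool", "payload": {"plan": [[0,-0.2,0,0,0],[0,-0.4,0,0,0],[0,-0.6,0,0,0],[0,-0.6,0,0,0],[0,-0.8,0,0,0]]}}

```text
t: 4.55
ee_pos: [0.5116, -0.226, 0.2136]
ee_rot: [0.603, -0.603, -0.369, 0.369]
wrist_force: [0.9, 1.0, -1.8]
opening: 0.012
```

```bash
python3 -c "
from h import *
need([.563,.169,.27],3)
from rig import r
d=r.read_camera('scene');cv2.imwrite('pics/s3.png',cv2.resize(d['img'][120:260,100:320],None,fx=3.5,fy=3.5))"
```

```text
t 4.55 pos [ 0.5116 -0.226   0.2136] jawdir 62.9 tilt [-0.001  0.001 -1.   ] shift [15.01 -2.25  5.36] F [ 0.9  1.  -1.8] open 0.012 q [-0.44  0.3   1.6   0.    1.25 -1.54]
turn units 11.99 alt -24.01
shift after turn [ 2.88 -2.24 15.67]
```

View pics/s3.png

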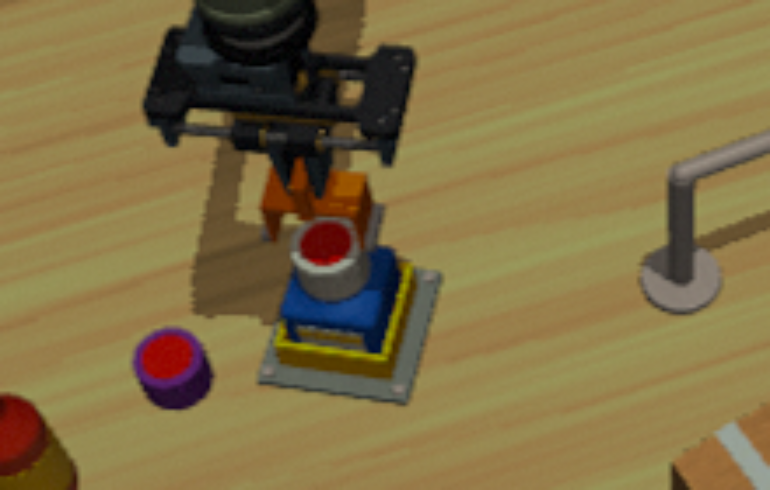

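The guard is off and the white red-topped cap is exposed at crop (328,250). Next I refine the rail from both views while it's unobstructed.

```bash
python3 -c "
from h import *
d=cv2.imread('pics/scene0.png')
cv2.imwrite('pics/s3r.png',cv2.resize(d[130:220,275:395],None,fx=6,fy=6,interpolation=cv2.INTER_CUBIC))"
```

```text
(no output)
```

View pics/s3r.png

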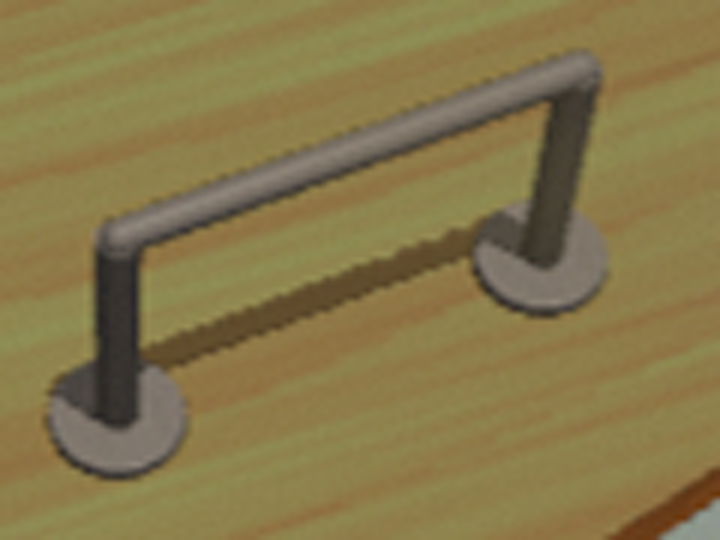

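Call:
{"api": "drive_tool", "payload": {"plan": [[0,-0.6,0,0,0],[0,-0.8,0,0,0],[0,-0.6,0,0,0],[0,-0.2,0,0,0]]}}

```text
t: 5.0
ee_pos: [0.5126, -0.2265, 0.2697]
ee_rot: [-0.602, 0.604, 0.37, -0.369]
wrist_force: [0.0, 0.4, -0.8]
opening: 0.0118
```

```bash
python3 -c "
from h import *
s=dict(np.load('pics/scene0.npz'))
f=lambda u,v:(275+u/6-.4,130+v/6-.4)
a=onz(s,f(118,236),.16);b=onz(s,f(580,70),.16)
print(a,b,(a+b)/2,np.linalg.norm(a-b),np.degrees(np.arctan2(*(b-a)[::-1])))
a=onz(s,f(117,418),.006);b=onz(s,f(541,258),.006);print('feet',a,b,(a+b)/2,np.degrees(np.arctan2(*(b-a)[::-1])))
t=dict(np.load('pics/top0.npz'))
f=lambda p:(170+p[0]/6-.4,220+p[1]/6-.4)
a=onz(t,f((156,180)),.006);b=onz(t,f((616,152)),.006);print('feet top',a,b,(a+b)/2)
need([.564,.169,.27],3)
"
```

```text
[0.5676066  0.04903985] [0.55527683 0.28802977] [0.56144171 0.16853481] 0.23930776466898013 92.95333815224157
feet [0.56957812 0.04777985] [0.55584918 0.28795119] [0.56271365 0.16786552] 93.27164299497143
feet top [0.55594894 0.28792241] [0.56971531 0.04702292] [0.56283213 0.16747266]
t 5.0 pos [ 0.5126 -0.2265  0.2697] jawdir 62.9 tilt [ 0.003 -0.001 -1.   ] shift [15.02 -0.03  5.36] F [ 0.   0.4 -0.8] open 0.0118 q [-0.44  0.27  1.5   0.    1.37 -1.54]
turn units 11.99 alt -24.01
shift after turn [ 2.88 -0.06 15.69]
```

Call:
{"api": "drive_tool", "payload": {"plan": [[0.5,0,0.2,1,0],[0.91,0,0.42,1,0],[0.87,0,0.5,1,0],[0.82,0,0.57,1,0],[0.77,0,0.64,1,0]]}}

```text
t: 5.5
ee_pos: [0.5255, -0.1124, 0.2672]
ee_rot: [0.669, -0.669, -0.228, 0.229]
wrist_force: [0.7, 0.8, -0.7]
opening: 0.0116
```

Call:
{"api": "drive_tool", "payload": {"plan": [[0.71,0,0.71,1,0],[0.64,0,0.77,1,0],[0.57,0,0.82,1,0],[0.5,0,0.87,1,0],[0.42,0,0.91,1,0]]}}

```text
t: 6.0
ee_pos: [0.5405, 0.0119, 0.2673]
ee_rot: [0.703, -0.703, -0.078, 0.079]
wrist_force: [-0.1, 0.4, -0.8]
opening: 0.0118
```

Call:
{"api": "drive_tool", "payload": {"plan": [[0.34,0,0.94,1,0],[0.26,0,0.9,0.95,0],[0.1,0,0.8,0,0],[0,0,0,0,0]]}}

```text
t: 6.4
ee_pos: [0.5483, 0.0811, 0.2671]
ee_rot: [0.707, -0.706, -0.02, 0.021]
wrist_force: [0.4, -0.1, -1.6]
opening: 0.0118
```

```bash
python3 -c "
from h import *
need([.5625,.1685,.27],3.1)
"
```

```text
t 6.4 pos [0.5483 0.0811 0.2671] jawdir 3.4 tilt [-0.001  0.001 -1.   ] shift [ 0.77 -0.11  3.46] F [ 0.4 -0.1 -1.6] open 0.0118 q [0.13 0.26 1.52 0.   1.37 0.07]
turn units 0.05 alt -35.95
shift after turn [ 0.76 -0.11  3.46]
```

Call:
{"api": "drive_tool", "payload": {"plan": [[0.2,-0.1,0.8,0.05,0],[0.2,0,1,0,0],[0.2,0,0.9,0,0],[0.17,0,0.6,0,0],[0,0,0.16,0,0]]}}

```text
t: 6.9
ee_pos: [0.5635, 0.1671, 0.2699]
ee_rot: [-0.707, 0.707, 0.018, -0.019]
wrist_force: [-1.2, -0.4, -0.9]
opening: 0.0122
```

Call:
{"api": "drive_tool", "payload": {"plan": [[0,0,0,0,0]]}}

```text
t: 7.0
ee_pos: [0.5631, 0.166, 0.2701]
ee_rot: [-0.707, 0.707, 0.018, -0.019]
wrist_force: [0.4, -1.3, -1.9]
opening: 0.0118
```

```bash
python3 -c "
from h import *
need([.5625,.1685,.184],3.1)
from rig import r
for n in('scene','top'):
  d=r.read_camera(n);x=d['img'][90:230,240:440] if n=='scene' else d['img'][180:300,150:320]
  cv2.imwrite(f'pics/{n}4.png',cv2.resize(x,None,fx=4,fy=4))"
```

```text
t 7.0 pos [0.5631 0.166  0.2701] jawdir 3.0 tilt [-0.001 -0.001 -1.   ] shift [-0.01  3.44  0.1 ] F [ 0.4 -1.3 -1.9] open 0.0118 q [ 0.27  0.31  1.44 -0.    1.4   0.22]
turn units -0.02 alt 35.98
shift after turn [-0.01  3.44  0.1 ]
```

View pics/scene4.png

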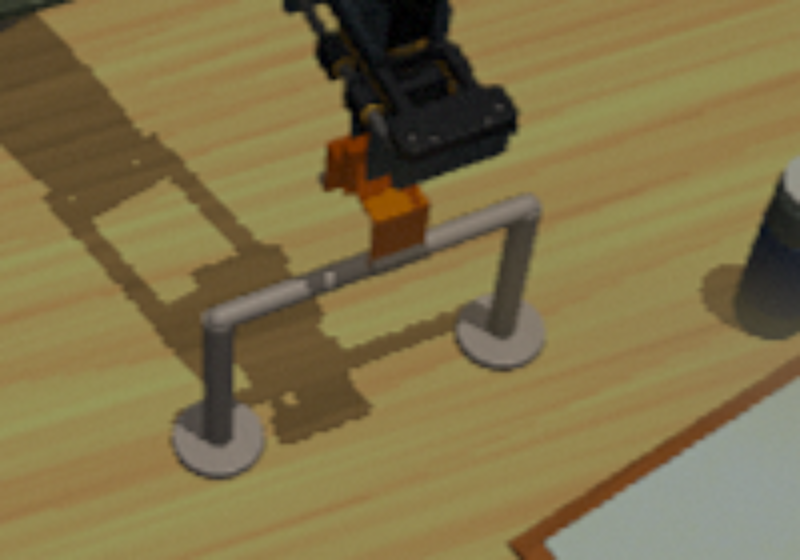

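View pics/top4.png

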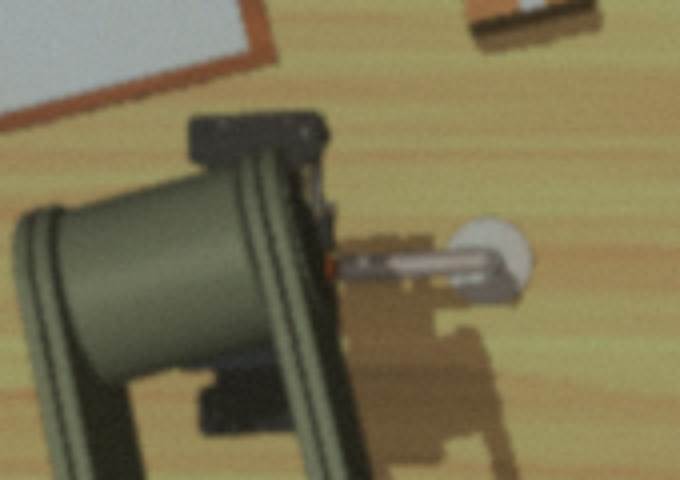

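Call:
{"api": "drive_tool", "payload": {"plan": [[0,0.6,0.1,0,0],[0,0.9,0,0,0],[0,0.9,0,0,0],[0,0.6,0,0,0],[0,0.2,0,0,0]]}}

```text
t: 7.6
ee_pos: [0.562, 0.1675, 0.1888]
ee_rot: [-0.706, 0.707, 0.017, -0.019]
wrist_force: [-0.6, 0.4, -0.7]
opening: 0.0118
```

Call:
{"api": "drive_tool", "payload": {"plan": [[0,0.1,0,0,0],[0,0.1,0,0,0],[0,0,0,0,0]]}}

```text
t: 7.9
ee_pos: [0.5635, 0.1688, 0.1861]
ee_rot: [0.707, -0.707, -0.019, 0.018]
wrist_force: [-0.7, -0.2, -1.4]
opening: 0.0117
```

```bash
python3 -c "
from h import *
need([.5625,.1685,.184],3.1)
from rig import r
for n in('scene',):
  d=r.read_camera(n);x=d['img'][90:230,240:440] 
  cv2.imwrite(f'pics/{n}5.png',cv2.resize(x,None,fx=4,fy=4))"
```

```text
t 7.9 pos [0.5635 0.1688 0.1861] jawdir 2.9 tilt [ 0.001  0.    -1.   ] shift [-0.04  0.08 -0.01] F [-0.7 -0.2 -1.4] open 0.0117 q [ 0.27  0.36  1.58 -0.    1.2   0.22]
turn units -0.03 alt 35.97
shift after turn [-0.04  0.08 -0.01]
```

View pics/scene5.png

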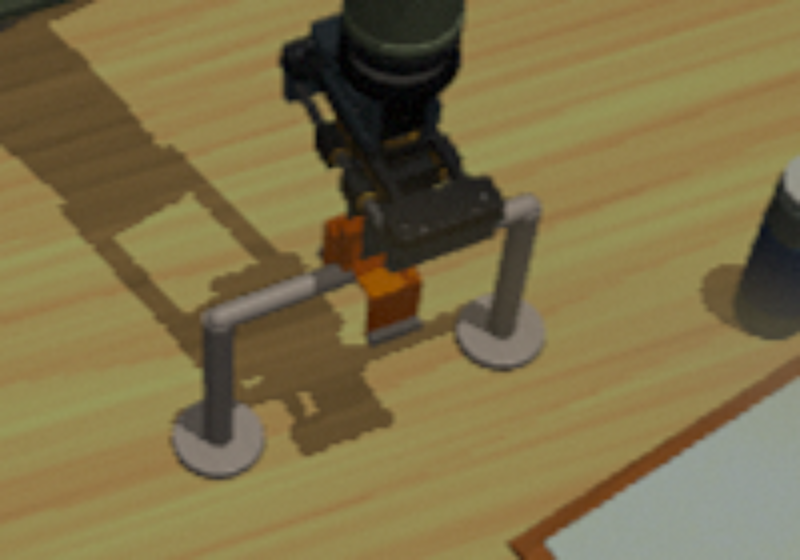

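Call:
{"api": "drive_tool", "payload": {"plan": [[-0.03,0.06,0,0,0],[0,0.06,0,0,0],[0,0,0,0,0]]}}

```text
t: 8.25
ee_pos: [0.5627, 0.169, 0.1841]
ee_rot: [0.707, -0.707, -0.019, 0.018]
wrist_force: [-2.2, -0.4, 4.6]
opening: 0.0117
```

Call:
{"api": "drive_tool", "payload": {"plan": [[0,0.06,0,0,0],[0,0,0,0,0]]}}

```text
t: 8.45
ee_pos: [0.5628, 0.169, 0.1841]
ee_rot: [0.707, -0.707, -0.019, 0.017]
wrist_force: [-3.4, -0.7, 12.0]
opening: 0.0117
```

Contact at the expected height. I ease off a little and open gently.

Call:
{"api": "drive_tool", "payload": {"plan": [[0,-0.08,0,0,0],[0,0,0,0,0],[0,0,0,0,0.2],[0,0,0,0,0.3],[0,0,0,0,0.4]], "squeeze": 10}}

```text
t: 8.95
ee_pos: [0.5622, 0.1688, 0.1825]
ee_rot: [-0.707, 0.707, 0.018, -0.018]
wrist_force: [-1.0, 0.2, 0.2]
opening: 0.0313
```

```bash
python3 -c "
from h import *
need([.5625,.1685,.184],3.1)
from rig import r
d=r.read_camera('wrist');cv2.imwrite('pics/w6.png',d['img'])"
```

```text
t 8.95 pos [0.5622 0.1688 0.1825] jawdir 2.9 tilt [-0.001 -0.    -1.   ] shift [ 0.01 -0.06 -0.01] F [-1.   0.2  0.2] open 0.0313 q [0.27 0.36 1.59 0.   1.2  0.22]
turn units -0.03 alt 35.97
shift after turn [ 0.01 -0.06 -0.01]
```

View pics/w6.png

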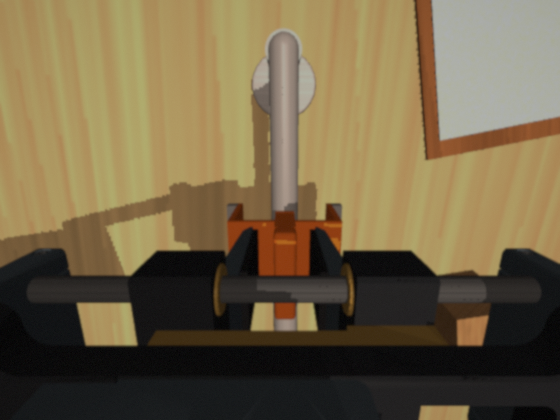

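The guard sits level and centred, with the bar at x≈284 between legs at 235 and 334. Retreating upward.

Call:
{"api": "drive_tool", "payload": {"plan": [[0,-0.1,0,0,0.45],[0,-0.4,0,0,0.5],[0,-0.8,0,0,0.5],[0,-1,0,0,0.6],[0,-1,0,0,0.8]]}}

```text
t: 9.5
ee_pos: [0.5624, 0.1689, 0.2671]
ee_rot: [0.707, -0.707, -0.018, 0.018]
wrist_force: [0.6, 0.1, 0.0]
opening: 0.0586
```

```bash
python3 -c "
from h import *
need([.513,-.229,.27],62)
from rig import r
d=r.read_camera('scene');np.savez('pics/s7.npz',**d);cv2.imwrite('pics/s7.png',d['img']);x=d['img'][90:230,240:440] 
cv2.imwrite(f'pics/scene7.png',cv2.resize(x,None,fx=4,fy=4))
x=d['img'][160:240,160:240];cv2.imwrite('pics/scene7c.png',cv2.resize(x,None,fx=7,fy=7,interpolation=cv2.INTER_CUBIC))
d=r.read_camera('top');np.savez('pics/t7.npz',**d)
x=d['img'][220:300,320:420];cv2.imwrite('pics/top7c.png',cv2.resize(x,None,fx=7,fy=7,interpolation=cv2.INTER_CUBIC))
"
```

```text
t 9.5 pos [0.5624 0.1689 0.2671] jawdir 2.9 tilt [ 0.  0. -1.] shift [ -2.79  -0.12 -15.79] F [0.6 0.1 0. ] open 0.0586 q [0.27 0.31 1.44 0.   1.39 0.22]
turn units -11.81 alt 24.19
shift after turn [-14.98  -0.13  -5.73]
```

View pics/scene7.png

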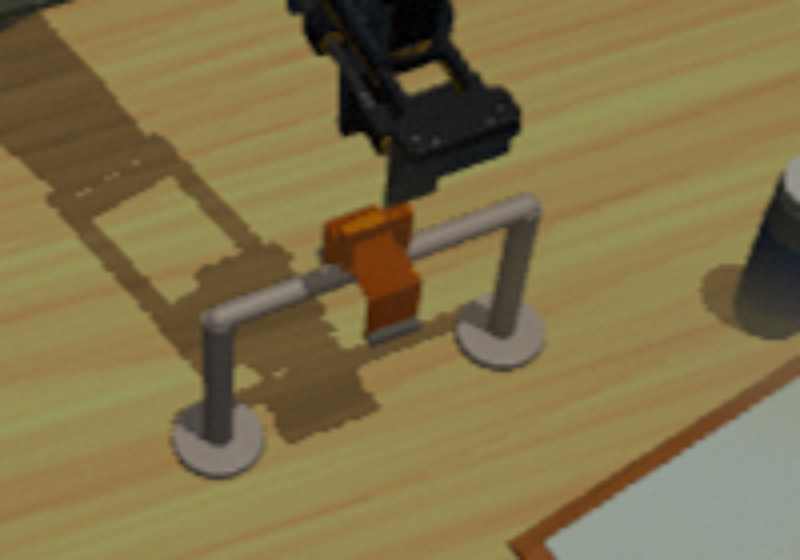

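View pics/scene7c.png

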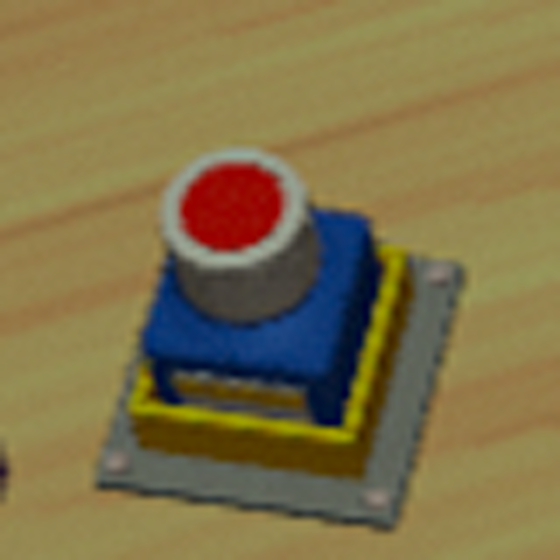

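View pics/top7c.png

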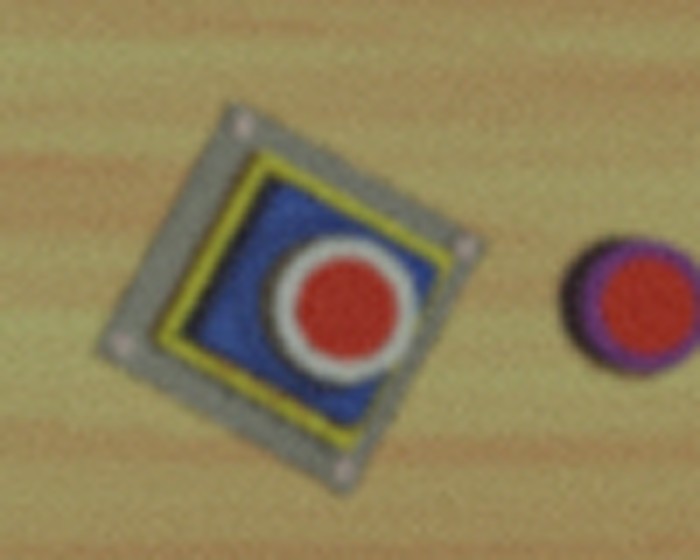

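The guard hangs astride the rail at scene crop (370,270), near mid-length. The cap's red disc is visible in both views, so I locate its centre from those.

```bash
python3 -c "
from h import *
for n,(x0,y0,x1,y1) in(('s7',(165,170,215,210)),('t7',(350,240,382,285))):
  d=dict(np.load(f'pics/{n}.npz'));h=cv2.cvtColor(d['img'],cv2.COLOR_BGR2HSV)
  m=cv2.inRange(h,(0,150,60),(6,255,255))|cv2.inRange(h,(174,150,60),(180,255,255))
  M=np.zeros_like(m);M[y0:y1,x0:x1]=m[y0:y1,x0:x1]
  c=max(cv2.findContours(M,0,1)[0],key=cv2.contourArea);e=cv2.moments(M,True);p=(e['m10']/e['m00'],e['m01']/e['m00'])
  print(n,p,cv2.contourArea(c),onz(d,p,.133))
need([.513,-.229,.24])
"
```

```text
s7 (192.59859154929578, 189.14788732394365) 122.5 [ 0.51384993 -0.23089171]
t7 (369.09420289855075, 263.8188405797101) 119.0 [ 0.51519814 -0.2300769 ]
t 9.6 pos [0.5644 0.1694 0.2702] jawdir 2.9 tilt [ 0.009  0.003 -1.   ] shift [ -2.88   1.15 -15.81] F [ 0.7 -0.7  0.6] open 0.067 q [0.27 0.31 1.44 0.   1.38 0.22]
```

Call:
{"api": "drive_tool", "payload": {"plan": [[-0.1,0,-0.6,0,1],[-0.17,0,-1,0,1],[-0.17,0,-1,0,1],[-0.17,0,-1,0,1],[-0.17,0,-1,0,1]]}}

```text
t: 10.1
ee_pos: [0.5475, 0.051, 0.264]
ee_rot: [-0.707, 0.707, 0.017, -0.019]
wrist_force: [-0.1, 0.3, 0.0]
opening: 0.0911
```

Call:
{"api": "drive_tool", "payload": {"plan": [[-0.17,0,-1,0,1],[-0.17,0,-1,0,1],[-0.17,0,-1,0,1],[-0.17,0,-1,0,1],[-0.17,0,-1,0,1]]}}

```text
t: 10.6
ee_pos: [0.5324, -0.0748, 0.264]
ee_rot: [0.707, -0.707, -0.017, 0.019]
wrist_force: [0.4, 0.8, 0.6]
opening: 0.0911
```

Call:
{"api": "drive_tool", "payload": {"plan": [[-0.17,0,-1,0,1],[-0.17,0,-1,0,1],[-0.17,0,-1,0,1],[-0.17,0,-1,0,1],[-0.17,0,-1,0,1]]}}

```text
t: 11.1
ee_pos: [0.5175, -0.2004, 0.2639]
ee_rot: [0.707, -0.707, -0.017, 0.019]
wrist_force: [0.2, 0.4, -0.0]
opening: 0.0912
```

Call:
{"api": "drive_tool", "payload": {"plan": [[-0.1,0,-0.6,0,1],[0,0,0,0,1],[0,0,0,0,1]]}}

```text
t: 11.4
ee_pos: [0.517, -0.2136, 0.2648]
ee_rot: [0.707, -0.706, -0.018, 0.018]
wrist_force: [-0.2, 0.0, -0.1]
opening: 0.0913
```

```bash
python3 -c "
from h import *
need([.5143,-.2305,.104])
from rig import r
d=r.read_camera('wrist');np.savez('pics/w8.npz',**d);cv2.imwrite('pics/w8.png',d['img'])
h=cv2.cvtColor(d['img'],cv2.COLOR_BGR2HSV)
m=cv2.inRange(h,(0,150,60),(6,255,255))|cv2.inRange(h,(174,150,60),(180,255,255))
for c in cv2.findContours(m,0,1)[0]:
  if cv2.contourArea(c)>80:
    e=cv2.moments(c);p=(e['m10']/e['m00'],e['m01']/e['m00']);print(p,cv2.contourArea(c),onz(d,p,.133))
"
```

```text
t 11.4 pos [ 0.517  -0.2136  0.2648] jawdir 2.9 tilt [-0.001  0.001 -1.   ] shift [-0.14  6.43 -0.68] F [-0.2  0.  -0.1] open 0.0913 q [-0.41  0.27  1.51  0.    1.37 -0.46]
(281.32910362778586, 216.0115503497641) 1024.5 [ 0.51358984 -0.22899755]
```

View pics/w8.png

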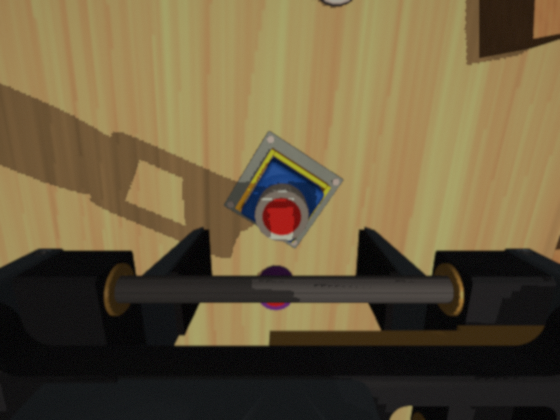

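The white-rimmed cap is at (281,215), and the purple decoy is separate at (275,288). The cap comes out at (0.514, -0.230).

Call:
{"api": "drive_tool", "payload": {"plan": [[-0.14,0.5,-0.65,0,1],[0,1,0,0,1],[0,1,0,0,1],[0,1,0,0,1],[0,0.8,0,0,1]]}}

```text
t: 11.95
ee_pos: [0.5139, -0.2301, 0.1555]
ee_rot: [0.707, -0.707, -0.018, 0.019]
wrist_force: [0.2, 0.1, 0.4]
opening: 0.091
```

```bash
python3 -c "
from h import *
need([.514,-.2298,.104])
from rig import r
d=r.read_camera('wrist');cv2.imwrite('pics/w9.png',d['img'])"
```

```text
t 11.95 pos [ 0.5139 -0.2301  0.1555] jawdir 3.0 tilt [-0.002  0.001 -1.   ] shift [0.01 2.06 0.01] F [0.2 0.1 0.4] open 0.091 q [-0.44  0.35  1.68 -0.    1.12 -0.49]
```

View pics/w9.png

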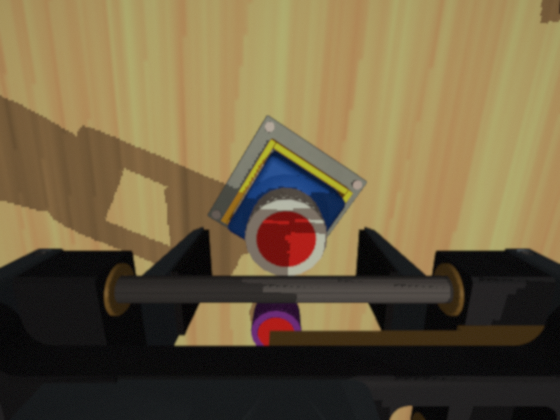

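Call:
{"api": "drive_tool", "payload": {"plan": [[0,0.7,0,0,1],[0,0.7,0,0,1],[0,0.4,0,0,1],[0,0.1,0,0,1],[0,0,0,0,1]]}}

```text
t: 12.5
ee_pos: [0.5149, -0.2305, 0.1105]
ee_rot: [0.707, -0.707, -0.018, 0.018]
wrist_force: [0.1, 0.8, 1.2]
opening: 0.0914
```

```bash
python3 -c "
from h import *
need([.514,-.2298,.104])"
```

```text
t 12.5 pos [ 0.5149 -0.2305  0.1105] jawdir 3.0 tilt [-0.  0. -1.] shift [-0.03  0.26  0.03] F [0.1 0.8 1.2] open 0.0914 q [-0.44  0.39  1.74 -0.    1.01 -0.49]
```

Call:
{"api": "drive_tool", "payload": {"plan": [[0,0.26,0,0,1],[0,0,0,0,0.75],[0,0,0,0,0.7],[0,0,0,0,0.65],[0,0,0,0,0.6]], "squeeze": 10}}

```text
t: 13.0
ee_pos: [0.515, -0.2304, 0.1042]
ee_rot: [-0.707, 0.707, 0.018, -0.018]
wrist_force: [0.1, -0.6, -0.5]
opening: 0.0621
```

Call:
{"api": "drive_tool", "payload": {"plan": [[0,0,0,0,0.4],[0,0,0,0,0.4]], "squeeze": 45}}

```text
t: 13.2
ee_pos: [0.5153, -0.2304, 0.1041]
ee_rot: [-0.707, 0.707, 0.019, -0.018]
wrist_force: [1.7, 0.1, 0.3]
opening: 0.0574
```

```bash
python3 -c "
from h import *
need([.514,-.2298,.104]);print(pose()[0]['moment'])"
```

```text
t 13.2 pos [ 0.5153 -0.2304  0.1041] jawdir 2.9 tilt [ 0.001 -0.    -1.   ] shift [-0.05  0.01  0.03] F [1.7 0.1 0.3] open 0.0574 q [-0.44  0.39  1.75  0.    1.   -0.49]
[-0.00326717 -0.17868745 -0.02420175]
```

Call:
{"api": "drive_tool", "payload": {"plan": [[0,0,0,-0.4,0.4],[0,-0.01,0,-0.7,0.4],[0,-0.01,0,-0.7,0.4],[0,-0.01,0,-0.7,0.4],[0,-0.01,0,-0.5,0.4]]}}

```text
t: 13.7
ee_pos: [0.5152, -0.2305, 0.1048]
ee_rot: [-0.698, 0.698, 0.111, -0.11]
wrist_force: [1.5, -0.9, -2.0]
opening: 0.0574
```

```bash
python3 -c "
from h import *
need([.514,-.2298,.104],77.5);print(pose()[0]['moment'])
from rig import r
d=r.read_camera('scene');x=d['img'][150:240,150:250];cv2.imwrite('pics/s10.png',cv2.resize(x,None,fx=6,fy=6,interpolation=cv2.INTER_CUBIC))"
```

```text
t 13.7 pos [ 0.5152 -0.2305  0.1048] jawdir 18.0 tilt [ 0.001  0.    -1.   ] shift [-0.04  0.03  0.04] F [ 1.5 -0.9 -2. ] open 0.0574 q [-0.44  0.39  1.75  0.    1.   -0.76]
turn units -11.9 alt 24.1
shift after turn [0.01 0.03 0.05]
[-0.20552342 -0.19954414 -0.28519013]
```

View pics/s10.png

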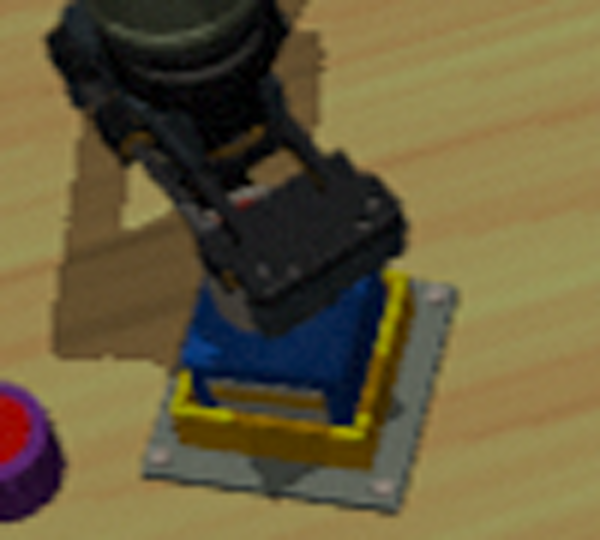

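Turning works: the reaction is about 0.285 N·m and the jar is seated. Continuing.

Call:
{"api": "drive_tool", "payload": {"plan": [[0,-0.005,0,-0.8,0.4],[0,-0.005,0,-0.8,0.4],[0,-0.005,0,-0.8,0.4],[0,-0.005,0,-0.8,0.4],[0,-0.005,0,-0.8,0.4]]}}

```text
t: 14.25
ee_pos: [0.5153, -0.2308, 0.1057]
ee_rot: [-0.668, 0.669, 0.231, -0.23]
wrist_force: [1.2, -1.0, -1.1]
opening: 0.0573
```

```bash
python3 -c "
from h import *
need([.514,-.2298,.104],77.5);print(pose()[0]['moment'])"
```

```text
t 14.25 pos [ 0.5153 -0.2308  0.1057] jawdir 38.0 tilt [ 0.001 -0.001 -1.   ] shift [-0.02  0.07  0.07] F [ 1.2 -1.  -1.1] open 0.0573 q [-0.44  0.39  1.75 -0.    1.   -1.1 ]
turn units -7.9 alt 28.1
shift after turn [0.03 0.07 0.06]
[-0.25926826 -0.16755275 -0.30123394]
```

Call:
{"api": "drive_tool", "payload": {"plan": [[0,-0.008,0,-0.8,0.4],[0,-0.008,0,-0.8,0.4],[0,-0.008,0,-0.8,0.4],[0,-0.008,0,-0.8,0.4],[0,-0.008,0,-0.8,0.4]]}}

```text
t: 14.75
ee_pos: [0.5158, -0.2309, 0.1075]
ee_rot: [-0.618, 0.619, 0.344, -0.342]
wrist_force: [-0.2, 0.9, 10.5]
opening: 0.0569
```

Call:
{"api": "drive_tool", "payload": {"plan": [[0,-0.008,0,-0.8,0.4],[0,-0.008,0,-0.8,0.4],[0,-0.008,0,-0.8,0.4],[0,0,0,-0.8,0.4],[0,0,0,-0.8,0.4]]}}

```text
t: 15.25
ee_pos: [0.5157, -0.2305, 0.108]
ee_rot: [-0.549, 0.55, 0.446, -0.445]
wrist_force: [2.0, 0.7, 3.0]
opening: 0.0569
```

```bash
python3 -c "
from h import *
need([.514,-.2298,.104],77.5);print(pose()[0]['moment'])
from rig import r
d=r.read_camera('scene');x=d['img'][150:240,150:250];cv2.imwrite('pics/s11.png',cv2.resize(x,None,fx=6,fy=6,interpolation=cv2.INTER_CUBIC))"
```

```text
t 15.25 pos [ 0.5157 -0.2305  0.108 ] jawdir 78.1 tilt [ 0.002 -0.    -1.   ] shift [0.01 0.16 0.07] F [2.  0.7 3. ] open 0.0569 q [-0.44  0.39  1.74  0.    1.01 -1.8 ]
turn units 0.11 alt -35.89
shift after turn [0.01 0.16 0.07]
[ 0.15571318 -0.22687026 -0.01954947]
```

View pics/s11.png

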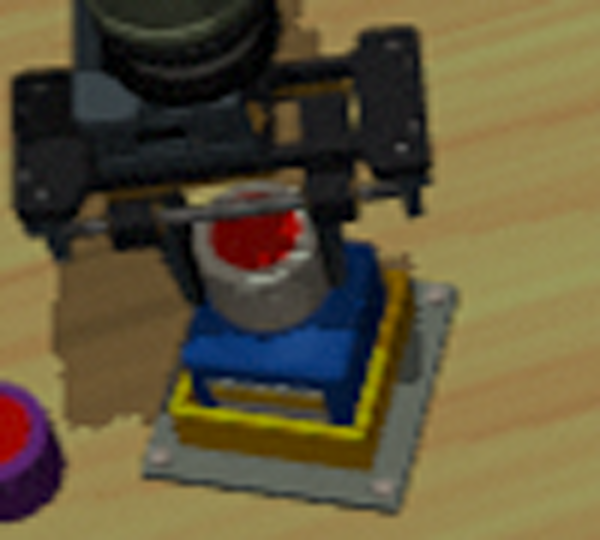

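The tool has turned 75° and the moment has dropped to about 0, so the threads are free. I lift slowly and watch the force.

Call:
{"api": "drive_tool", "payload": {"plan": [[0,-0.1,0,0,0.4],[0,-0.1,0,0,0.4],[0,-0.1,0,0,0.4]]}}

```text
t: 15.6
ee_pos: [0.5149, -0.2302, 0.1146]
ee_rot: [0.55, -0.55, -0.445, 0.444]
wrist_force: [2.0, 0.2, -1.6]
opening: 0.0573
```

```bash
python3 -c "
from h import *
need([.5157,-.2305,.146]);print(pose()[0]['moment'])
from rig import r
d=r.read_camera('scene');x=d['img'][150:240,150:250];cv2.imwrite('pics/s12.png',cv2.resize(x,None,fx=6,fy=6,interpolation=cv2.INTER_CUBIC))"
```

```text
t 15.6 pos [ 0.5149 -0.2302  0.1146] jawdir 77.9 tilt [ 0.  0. -1.] shift [-0.   -1.26 -0.03] F [ 2.   0.2 -1.6] open 0.0573 q [-0.44  0.38  1.74  0.    1.02 -1.8 ]
[ 0.21944827 -0.47529006 -0.00416963]
```

View pics/s12.png

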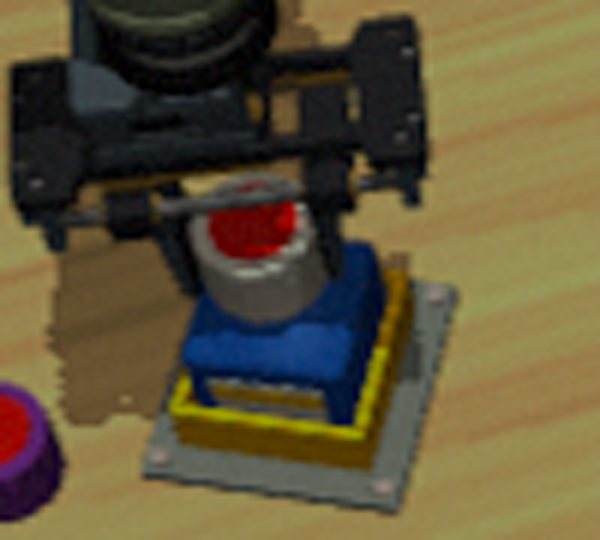

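Call:
{"api": "drive_tool", "payload": {"plan": [[0,-0.2,0,0,0.4],[0,-0.3,0,0,0.4],[0,-0.3,0,0,0.4],[0,-0.3,0,0,0.4],[0,0,0,0,0.4]]}}

```text
t: 16.15
ee_pos: [0.5155, -0.2308, 0.1437]
ee_rot: [-0.549, 0.551, 0.445, -0.444]
wrist_force: [0.0, -0.9, -0.8]
opening: 0.0574
```

Call:
{"api": "drive_tool", "payload": {"plan": [[0,0,0,0,0.4],[0,0,0,0,0.4]]}}

```text
t: 16.35
ee_pos: [0.5145, -0.2303, 0.1419]
ee_rot: [0.55, -0.549, -0.445, 0.445]
wrist_force: [-0.2, 0.6, -0.5]
opening: 0.0577
```

```bash
python3 -c "
from h import *
need([.5145,-.2302,.144]);print(pose()[0]['moment'])
from rig import r
d=r.read_camera('scene');cv2.imwrite('pics/s13full.png',d['img']);x=d['img'][150:240,150:250];cv2.imwrite('pics/s13.png',cv2.resize(x,None,fx=6,fy=6,interpolation=cv2.INTER_CUBIC))
d=r.read_camera('wrist');cv2.imwrite('pics/w13.png',d['img'])"
```

```text
t 16.35 pos [ 0.5145 -0.2303  0.1419] jawdir 77.9 tilt [-0.001  0.    -1.   ] shift [ 0.   -0.08  0.  ] F [-0.2  0.6 -0.5] open 0.0577 q [-0.44  0.36  1.7   0.    1.09 -1.8 ]
[0.02096947 0.053603   0.00562623]
```

View pics/s13.png

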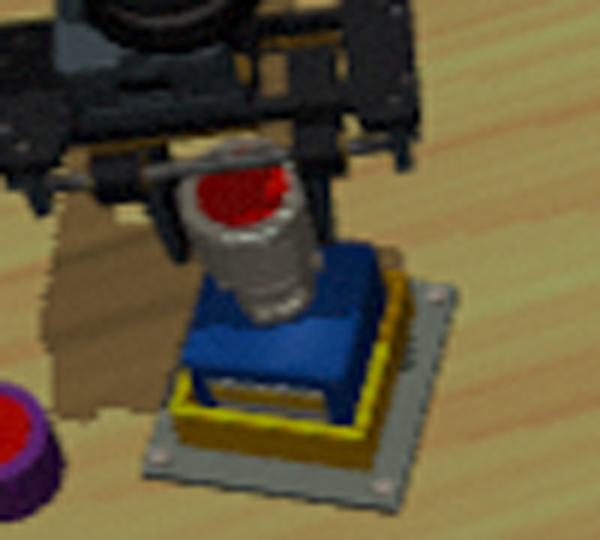

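View pics/s13full.png

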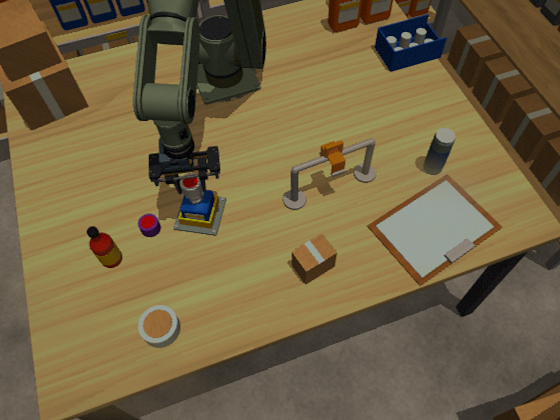

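View pics/w13.png

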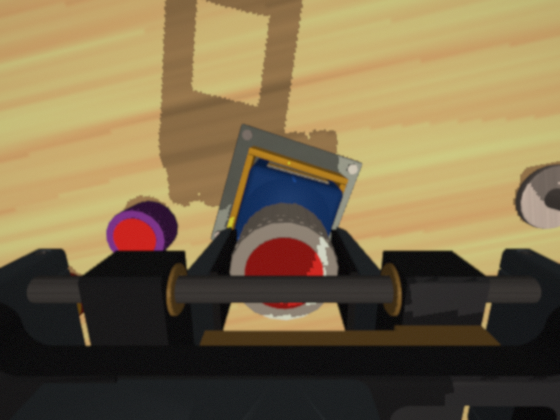

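Call:
{"api": "drive_tool", "payload": {"plan": [[0,-0.1,0,0,0.4],[0,0,0,0,0.4],[0,0,0,0,0.4],[0,0,0,0,0.4]]}}

```text
t: 16.85
ee_pos: [0.5148, -0.2303, 0.1446]
ee_rot: [0.55, -0.55, -0.445, 0.445]
wrist_force: [0.8, -0.2, -0.6]
opening: 0.0568
```

```bash
python3 -c "
from h import *
need([.5145,-.2302,.144])
from rig import r
d=r.read_camera('scene')
a=d['img'][150:240,150:250];b=d['img'][110:200,280:380]
cv2.imwrite('pics/s14.png',cv2.resize(np.hstack([a,b]),None,fx=4,fy=4,interpolation=cv2.INTER_CUBIC))"
```

```text
t 16.85 pos [ 0.5148 -0.2303  0.1446] jawdir 77.9 tilt [-0.  0. -1.] shift [0.   0.02 0.01] F [ 0.8 -0.2 -0.6] open 0.0568 q [-0.44  0.35  1.7   0.    1.09 -1.8 ]
```

View pics/s14.png

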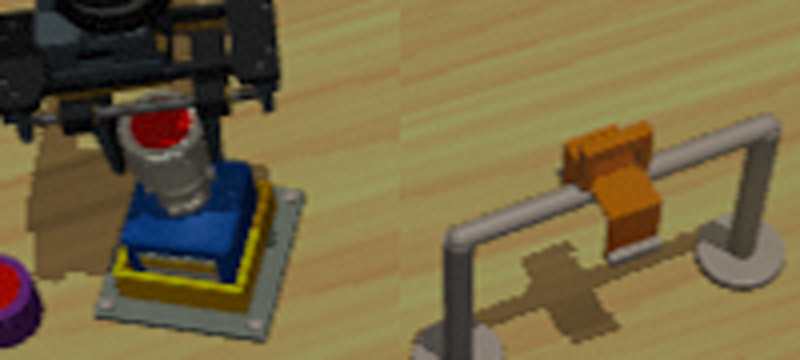

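The cap is held level above the neck at (165,130), the jar is seated, and the guard is hanging on the rail at (615,180). Handing in.

```bash
python3 -c "
from rig import r
print(r.hand_in())"
```

```text
the job is handed in; nothing more can be done
None
```

The job is done and handed in at about 17 s of the 48 s allowed; the hand-in gives no verdict.

- **Guard:** I lifted it by its handle and hung it astride the rail. It touched the bar at the expected height, and the last picture shows it hanging near mid-length.
- **Cap:** I gripped the white cap and turned it 75° (1.31 rad) anticlockwise. The turning moment went from about 0.3 N·m to about 0, which showed the threads had let go.
- **Final hold:** the cap is held level, with its lower edge worked out from the tool height at about 2 cm above the neck rim. The tool tilt reads 0 and the vertical wrist force is about −0.6 N, so the arm carries little more than the cap.
- **Everything else:** the jar sits in its cradle and did not visibly move during the lift. The bottle, can, carton and purple look-alike show in their original places.

No check failed. The cameras disagreed by only 1–2 mm on the cap and rail positions. Wrist force readings stayed at or below about 12 N, well under the limit.

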